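Flag the priority tube rack with the red clip

ROBOT

A 6-joint arm with a two-finger parallel gripper is mounted at the origin on the work surface. World frame = base frame: x ahead of the robot, y to its left, z up, the work surface at z = 0. Lengths are in m, angles in rad, forces in N, time in s.
With the tool pointing down it reaches from about 0.3 to 0.775 m from the base axis. Payload 14.6 kg.
Tool frame: the origin (TCP) lies on the centre line of the jaws, within the pads' length; the fingertips stand 19 mm ahead of it and the grasp point (between the pads) is the TCP; z points along the fingers, y is the direction in which the jaws open and shut (so a half turn about z gives the same grasp; the last joint's range is limited). The gripper opens to 94 mm and grips with 3 to 60 N. Pads are 16 mm wide; open, the fingers measure 119 mm over their backs; the gripper's body (75 mm by 177 mm) begins 78 mm behind the grasp point.
Start: joints at [1.25, 0.3, 1.521, -0, 1.321, -0.067], TCP at [0.138, 0.532, 0.186] pointing down, gripper open.
Joint ranges: [-3.03, 3.03], [-0.79, 2.21], [0.23, 2.52], [-1.04, 4.18], [0, 3.07], [-2.55, 2.55]. Speed limits (rad/s): [2.22, 2.22, 2.57, 3.14, 3.14, 3.14].

INTERFACE

Orientations are given as [roll, pitch, yaw] about the fixed x, y, z axes, in that order (R = Rz(yaw) Ry(pitch) Rx(roll)).
In Python, from station import ctrl gives the robot as it stands. The module is installed in compiled form; this text tells all that it offers.
- The arm moves only by the shell command python3 -m creep 'ROWS' [FORCE]. ROWS is a JSON object of lists of equal length, an entry for each row: "translation": the shift along the world's x, y, z in mm, a list of three; "yaw": the turn about the world's z in rad; "gripper": the closure in counts, from 0 (fully open) to 255 (shut). A call has 1 to 5 rows; each row is the pose to reach, as a shift and turn from the pose measured when the call began; what a row does not reach only later rows make up. A row lasts 1/12 s, in which the tool goes at most 41.7 mm and 7.16 degrees, less where a joint would pass 70% of its speed; a pose out of reach is approached as far as the arm can. A call with a gripper value outside its range is refused whole. The fingers move at their own pace and stop on an object; FORCE is the grip in N (left out, the last holds). Time passes only in rows, so rows that repeat a pose let the fingers close. It gives the time, the measured TCP pose, the force and the opening at its end, in the units of the state.
- ctrl.get_obs(): the state, without advancing time (a new reading comes with each control period).
- ctrl.camera(name): name is "scene" or "top"; returns a dict with "pixels" (384x512x3 uint8, red, green, blue), "depth" (384x512 float32, m along the optical axis (not along the pixel's ray), 0 where there is no reading), "fx", "fy", "cx", "cy" (pixels), "R" (3x3) and "t" (3): a world point X has camera coordinates R X + t. Camera axes: x right, y down, z forward; pixel columns grow to the right and rows downward; lengths in m; the calibration is good to about 2 mm. A picture is of the moment at which its call begins.
- ctrl.hand_in(): hands the job in, once; it reports no verdict.
The state is a dict: "time_s": time; "qpos": joint angles; "joint_vel": joint speeds; "tau": joint torques, N m; "ee_pos": TCP position; "eef_rot": TCP orientation; "force": force on the tool from outside, world axes, zero at the start; "moment": the same for the moment, N m; "grip_width": finger opening in m.
Only numpy, scipy, OpenCV 4.12 (cv2) and the standard library are available. Lean on these libraries where they do the work, as an engineer would, in place of code of your own. Each camera call takes 0.05 s, during which the arm holds its last target. There are 200 camera calls.

TASK

Mark the purple-capped tubes as the next to run: take the red spring clip off its stand and clip it upright, well down over the top edge of the grey tag plate at the end of the purple tube rack, so that it grips there by itself. Leave the blue clip on the stand, and do not shove or knock over the racks or anything else on the table.

Things in the scene. Friction and masses are not known exactly. Their poses are not given: they have to be found in the camera images.
- clip_red: Red spring clip like a big clothes peg, ~50 g, 24 mm wide, standing jaws down, two tails up, astride the clip stand's strip. Origin: middle of the hinge axis (its y); z up; x: the way the tails are pinched and the jaws part; either way round alike. Released, the tails flare to 58 mm across at their tops, 46 mm above the hinge. The body is the -x half, so it leans 0.28 rad about y while squeezed.
- clip_red_tip (a point): Point between the red clip's jaw pads, 33 mm below its hinge, fixed to clip_red, same axes. The rubber pads span 28 to 38 mm below the hinge (the clip's lowest point), 4 mm apart when closed, about 22 mm apart when fully squeezed. A 10 mm thick barrel on the hinge stops an edge between the jaws 5 mm below the hinge. Jaws snap shut with about 5 N.
- clip_red_lever (a joint): Red clip's opening angle (rad): 0 closed, 0.09 gripping the 7 mm plate, 0.56 squeezed to its stop. Pinching the tails along x needs 4 N to start, 10 N to hold; 20 to 40 N is fine. At the stop the tails are parallel, 28 mm over their outer faces, from 8 to 52 mm above the hinge; both halves have turned alike. Good grasp: from above, fingertips 10 to 15 mm above the hinge.
- clip_blue: A blue spring clip of the same shape on the same stand; stays there.
- stand: Fixed clip stand: grey base 70 x 160 x 10 mm with an upright steel strip 3 mm thick (x), 150 mm long (y), top edge 75 mm above the table; origin centre of its underside. The two clips sit loosely astride it 40 mm either side of its middle (which is which varies), hinges along its y, 80 mm above the table.
- rack_purple: White tube rack with ten tubes with purple caps, 180 (x) x 80 (y) mm, 0.8 kg, loose on the table; origin centre of its underside. The tubes are fixed in the rack; cap tops at 94 mm height, nearest cap 45 mm from the tag plate. At its -x end stands the grey tag plate.
- rack_purple_tag (a point): Middle of the top edge of the purple rack's tag plate: upright, 7 mm thick (x), 50 mm wide (y), top 120 mm above the table, 72 mm from the rack's origin towards its -x. Axes as the rack.
- rack_red: The same rack with ten red-capped tubes and its own tag plate; stays as it is, without a clip.
- pot: Bystander: yellow-capped sample pot, 48 dia x 55 mm; origin centre of its underside.
- reagent: Bystander: white reagent bottle, with blue cap, 60 dia x 130 mm; origin centre of its underside.
- beaker: Bystander: glass beaker, 70 dia x 85 mm; origin centre of its underside.
- cup2: Bystander: red-capped sample pot, 44 dia x 50 mm; origin centre of its underside.
- dish: Bystander: clear shallow dish, 90 dia x 16 mm; origin centre of its underside.
- tipbox: Bystander: green divided open box, 90 x 120 x 45 mm; origin centre of its underside.

How it is judged:
By the outcome, as a careful person would: the job done as asked, in the order asked, and still so for the second after the job is handed in, with the robot touching nothing.
It also fails if it takes over 37 s, if anything falls off the work surface, if the arm or the gripper's body presses on something with over 40 N, if the wrist force passes 120 N, or if a joint passes its speed limit or range.

## Working session

There is one attempt and no reset: what is moved stays moved. The work goes in short steps, Python scripts to look and compute and a shell command to move; the robot and the scene stay as the last step left them, time stands still between calls to the robot, and variables do not carry over. Pictures are saved under pics/ and viewed, about 8 in all and at most 12, crops included, and the job is handed in when it is done.

```bash
mkdir -p pics; cat > h.py <<'E'
import numpy as np, cv2
from station import ctrl
def cam(n,save=None):
    c=ctrl.camera(n)
    if save: cv2.imwrite('pics/'+save,cv2.cvtColor(c['pixels'],cv2.COLOR_RGB2BGR))
    d=c['depth']; v,u=np.mgrid[:d.shape[0],:d.shape[1]]
    P=np.stack([(u-c['cx'])/c['fx']*d,(v-c['cy'])/c['fy']*d,d],-1)
    c['W']=(P-c['t'])@np.asarray(c['R']); c['W'][d==0]=np.nan
    c['hsv']=cv2.cvtColor(c['pixels'],cv2.COLOR_RGB2HSV)
    return c
E
python3 - <<'E'
from h import *
import cv2
for n in('top','scene'):
    c=cam(n,n+'0.png'); print(n,c['fx'],c['cx'],c['cy'],'campos',-np.array(c['R']).T@c['t'])
    np.savez(n+'0.npz',W=c['W'],px=c['pixels'])
o=ctrl.get_obs(); print(o)
E
```

```text
top 433.9173582069787 256.4792535415991 188.8241069485999 campos [0.41519748 0.01351404 1.55246408]
scene 451.7417161422503 250.87721549838093 185.83241524813388 campos [1.0545625  0.66411817 1.12743718]
{'time_s': 0.1, 'qpos': array([ 1.25042050e+00,  3.00433800e-01,  1.52150491e+00,  3.56143269e-05,
        1.32069037e+00, -6.65981498e-02]), 'joint_vel': array([-0.0001085 , -0.00099681, -0.00239587,  0.0009011 ,  0.00060392,
        0.00029486]), 'tau': array([ 5.89793326e-04, -5.32646012e+01, -3.53285801e+01,  7.09031546e-02,
        2.35365290e-02, -6.28556654e-05]), 'ee_pos': array([0.13799849, 0.53215096, 0.18573902]), 'eef_rot': array([-3.14056082e+00, -1.03393787e-04,  2.88780609e+00]), 'force': array([ 0.19578336,  0.01494938, -1.16518474]), 'moment': array([-0.01130201,  0.00517207,  0.01190267]), 'grip_width': 0.09390143394188279}
```

View pics/top0.png

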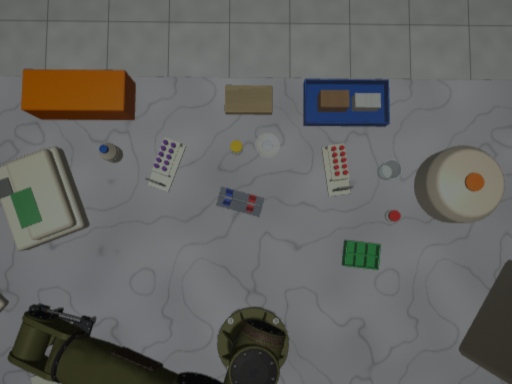

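View pics/scene0.png

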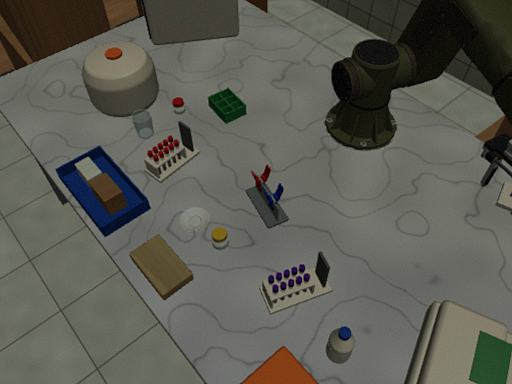

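The top view shows the red clip at about (250,203), the blue clip at (228,195), the purple rack at (168,160) with its tag near (158,184), and the reagent bottle at (108,151). Next I measure these with colour masks and depth.

```bash
python3 - <<'E'
import numpy as np, cv2
def line(P):
    m=np.median(P,0); r=cv2.minAreaRect((P[:,:2]*1000).astype(np.float32)); return m.round(4),np.round(r[0],1),np.round(r[1],1),round(r[2],1)
for n in('top','scene'):
    z=np.load(n+'0.npz'); W=z['W']; hsv=cv2.cvtColor(z['px'],cv2.COLOR_RGB2HSV); H,S,V=[hsv[...,i].astype(int) for i in range(3)]
    x,y,h=W[...,0],W[...,1],W[...,2]
    near=lambda a,b,r:(np.hypot(x-a,y-b)<r)
    cs=W[202,250] if n=='top' else None
    if n=='top': print('stand/red',W[202,240],W[202,251],'tag',W[184,157],W[163,168])
    red=((H<8)|(H>172))&(S>120); blue=(H>105)&(H<128)&(S>110); pur=(H>=122)&(H<150)&(S>80)
    st=np.array([.39,.05])
    for nm,m in(('red',red&near(.38,.04,.12)&(h>.03)),('blue',blue&near(.38,.07,.15)&(h>.03)),('purple',pur&(h>.06)&(h<.12)&near(.5,.33,.2))):
        P=W[m]; print(n,nm,len(P),line(P) if len(P)>3 else '', 'zmax',P[:,2].max() if len(P) else '')
    m=near(.38,.05,.13)&(h>.004)&(h<.02)&(S<60); P=W[m]; print(n,'base',len(P),line(P) if len(P)>3 else '')
    m=near(.42,.35,.1)&(h>.085)&(h<.14)&~pur&(S<70); P=W[m]; print(n,'tag',len(P),line(P) if len(P)>3 else '')
    if n=='scene':
        m=near(.42,.35,.1)&(h>.108); print(W[m].round(3)[::6])
E
```

```text
stand/red [0.48891655 0.04946531 0.00768768] [0.48542877 0.01045891 0.08446906] tag [0.55151761 0.34505009 0.00951686] [0.61735663 0.2940787  0.08008618]
top red 54 (array([0.4715, 0.0138, 0.0934]), array([475.1,  13.2]), array([20.9, 41.7]), 77.8) zmax 0.12925405016539138
top blue 85 (array([0.5083, 0.0881, 0.0989]), array([500.7,  88.9]), array([21.7, 51.9]), 75.1) zmax 0.13232611687619955
top purple 125 (array([0.6436, 0.3055, 0.093 ]), array([643.3, 304.7]), array([41.9, 96.6]), 70.1) zmax 0.10110898497825141
top base 674 (array([0.4465, 0.0489, 0.0065]), array([380.9,  48.3]), array([257.9, 242.3]), 27.3)
top tag 0 
scene red 125 (array([0.4747, 0.0156, 0.092 ]), array([476.8,  15.1]), array([26.9, 38.6]), 72.1) zmax 0.1291879394842183
scene blue 154 (array([0.4978, 0.0931, 0.0923]), array([507.1,  76.6]), array([48.6, 67.2]), 15.8) zmax 0.12802875390397322
scene purple 357 (array([0.6485, 0.3072, 0.0921]), array([644.5, 307. ]), array([ 43.2, 107.5]), 70.8) zmax 0.09819377730092253
scene base 314 (array([0.4835, 0.0394, 0.0086]), array([388.7,  47. ]), array([243.7, 240.3]), 10.5)
scene tag 0 
[]
```

```bash
python3 - <<'E'
import numpy as np, cv2
def rect(P):
    r=cv2.minAreaRect((P[:,:2]*1000).astype(np.float32)); return len(P),np.median(P,0).round(4),np.round(r[0],1),np.round(r[1],1),round(r[2],1)
for n in('top','scene'):
    z=np.load(n+'0.npz'); W=z['W']; hsv=cv2.cvtColor(z['px'],cv2.COLOR_RGB2HSV); H,S,V=[hsv[...,i].astype(int) for i in range(3)]
    x,y,h=W[...,0],W[...,1],W[...,2]; near=lambda a,b,r:np.hypot(x-a,y-b)<r
    red=((H<8)|(H>172))&(S>110); blue=(H>105)&(H<128)&(S>110)
    for nm,m in(('red',red),('blue',blue)):
        print(n,nm,rect(W[m&near(.49,.05,.12)&(h>.05)]),'tails',rect(W[m&near(.49,.05,.12)&(h>.108)]))
    m=near(.49,.05,.11)&(h>.005)&(h<.015); print('base',rect(W[m]))
    m=near(.56,.335,.06)&(h>.1); print('tag', m.sum(), rect(W[m]), 'zmax',W[m][:,2].max())
    if n=='scene': print('tag face z80-120',rect(W[near(.56,.335,.05)&(h>.07)]))
    m=near(.63,.31,.14)&(h>.003)&(h<.06); print('rack',rect(W[m]))
    for (nm,a,b,r) in(('tallobs',.66,.46,.12),): 
        mm=near(a,b,r)&(h>.09)
        print(nm,rect(W[mm]) if mm.sum()>3 else '')
im=cv2.imread('pics/scene0.png'); a=cv2.resize(im[155:235,225:305],(480,480),interpolation=2); b=cv2.resize(im[240:320,255:335],None,fx=4,fy=4)
t=cv2.imread('pics/top0.png'); c=cv2.resize(t[180:220,210:270],(360,240)); d=cv2.resize(t[130:195,140:200],(300,325))
o=np.zeros((600,800,3),np.uint8); o[:320,:320]=cv2.resize(a,(320,320)); o[:320,330:650]=b; o[330:570,:360]=c; o[325:600,370:624]=cv2.resize(d,(254,275)); cv2.imwrite('pics/crop.png',o)
E
```

```text
top red (83, array([0.4883, 0.0106, 0.098 ]), array([480.4,  11.6]), array([21.3, 52.6]), 76.3) tails (32, array([0.4642, 0.0106, 0.1223]), array([480.2,  10.6]), array([20.7, 52.4]), 74.4)
top blue (85, array([0.5083, 0.0881, 0.0989]), array([500.7,  88.9]), array([21.7, 51.9]), 75.1) tails (33, array([0.4836, 0.0901, 0.1212]), array([500.7,  89.1]), array([21.2, 51.9]), 75.0)
base (632, array([0.4893, 0.0495, 0.009 ]), array([491.1,  48.1]), array([208. , 205.5]), 61.8)
tag 37 (37, array([0.5547, 0.336 , 0.1191]), array([554.3, 337. ]), array([50.6,  6.9]), 70.2) zmax 0.1258424648716063
rack (1284, array([0.6028, 0.3078, 0.0075]), array([627.4, 308.4]), array([273.2, 275.6]), 27.4)
tallobs (157, array([0.6552, 0.4936, 0.1039]), array([657.6, 494.6]), array([39.5, 46.6]), 59.0)
scene red (145, array([0.478 , 0.0151, 0.0944]), array([484. ,  12.6]), array([26.7, 54.2]), 73.8) tails (46, array([0.4645, 0.0141, 0.1199]), array([484.6,  13.8]), array([23.2, 54.2]), 72.4)
scene blue (154, array([0.4978, 0.0929, 0.0933]), array([499.3,  69.4]), array([64.6, 53.8]), 73.8) tails (49, array([0.4855, 0.0923, 0.1189]), array([504.8,  88.5]), array([22.7, 53.8]), 73.8)
base (644, array([0.5079, 0.0608, 0.0091]), array([483.1,  44.7]), array([189.7, 153.4]), 77.2)
tag 102 (102, array([0.5592, 0.3384, 0.1167]), array([557.9, 337. ]), array([51. ,  7.6]), 70.5) zmax 0.12275107311096377
tag face z80-120 (208, array([0.5613, 0.3362, 0.099 ]), array([580.1, 331.5]), array([50.5, 56.4]), 76.3)
rack (1474, array([0.6351, 0.3295, 0.0117]), array([630.6, 305.2]), array([275.8, 265.5]), 24.7)
tallobs (340, array([0.6687, 0.502 , 0.1037]), array([666. , 500.5]), array([40.6, 45.9]), 22.6)
```

View pics/crop.png

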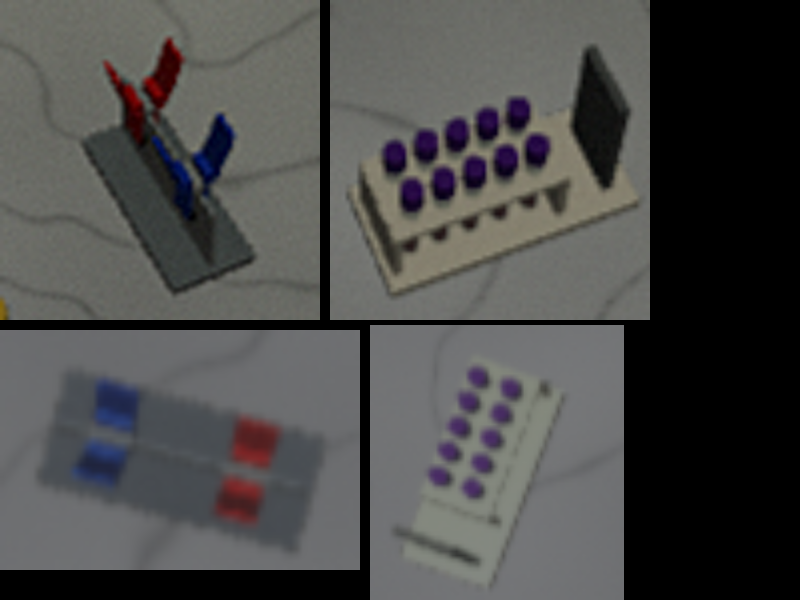

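The crops confirm it: both clips have their tails spread at right angles to the strip, and the tag plate is bare at the rack's near end.

- **Red clip:** hinge at about (482, 12.5) mm, x axis at -14.8°, so tool yaw 1.312. The two clips measure 79 mm apart against the expected 80.
- **Tag:** at about (556, 337) mm, 50.6 x 6.9 mm, normal at -19.6°, so tool yaw 1.229.

I'm moving to above the clip now.

```bash
python3 -m creep '{"translation":[[22,-33,4],[44,-66,8],[66,-99,12],[88,-132,16],[110,-165,20]],"yaw":[-0.1,-0.2,-0.3,-0.4,-0.5],"gripper":[0,0,0,0,0]}' 25
python3 -m creep '{"translation":[[22,-33,4],[44,-66,8],[66,-99,12],[88,-132,16],[110,-165,20]],"yaw":[-0.1,-0.2,-0.3,-0.4,-0.5],"gripper":[0,0,0,0,0]}'
```

```text
time_s: 0.52
ee_pos: [0.2484, 0.3654, 0.2057]
eef_rot: [-3.14, -0.0, 2.383]
force: [1.5, 0.1, -0.1]
grip_width: 0.0937
time_s: 0.93
ee_pos: [0.3589, 0.1985, 0.2259]
eef_rot: [-3.14, -0.0, 1.878]
force: [1.4, 0.5, -0.4]
grip_width: 0.0941
```

```bash
python3 -m creep '{"translation":[[22,-33,0],[44,-66,0],[66,-99,0],[88,-132,0],[110,-165,0]],"yaw":[-0.11,-0.22,-0.33,-0.44,-0.54],"gripper":[0,0,0,0,0]}'
python3 -m creep '{"translation":[[13,-21,-20],[13,-21,-35],[13,-21,-35]],"yaw":[-0.026,-0.026,-0.026],"gripper":[0,0,0]}'
python3 - <<'E'
from h import *
for n in('scene','top'):
    c=cam(n,n+'1.png'); W=c['W']; H,S=c['hsv'][...,0].astype(int),c['hsv'][...,1]
    x,y,h=W[...,0],W[...,1],W[...,2]
    m=((H<8)|(H>172))&(S>110)&(np.hypot(x-.482,y-.012)<.05)&(h>.05)
    r=cv2.minAreaRect((W[m][:,:2]*1000).astype(np.float32)); print(n,m.sum(),r)
t=cv2.imread('pics/scene1.png'); cv2.imwrite('pics/s1c.png',cv2.resize(t[110:240,180:340],(640,520)))
E
```

```text
time_s: 1.35
ee_pos: [0.4695, 0.0315, 0.2258]
eef_rot: [-3.14, -0.0, 1.333]
force: [0.2, 1.0, -0.2]
grip_width: 0.0941
time_s: 1.6
ee_pos: [0.4815, 0.0094, 0.1876]
eef_rot: [-3.135, 0.001, 1.304]
force: [-0.4, -0.1, 0.2]
grip_width: 0.0942
scene 154 ((488.626708984375, 12.642498016357422), (62.65904998779297, 66.83467864990234), 8.698687553405762)
top 0 ((0.0, 0.0), (0.0, 0.0), 0.0)
```

View pics/s1c.png

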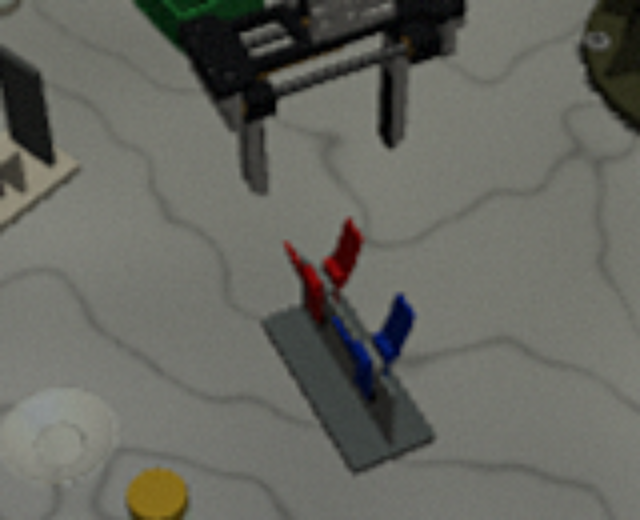

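The view shows the open fingers directly above the red clip, lined up across its tails (crop 255,190 and 390,145). I'll descend with a small correction.

```bash
python3 -m creep '{"translation":[[1,3,-25],[1,3,-50],[1,3,-70],[1,3,-76],[1,3,-76]],"yaw":[0.008,0.008,0.008,0.008,0.008],"gripper":[0,0,0,0,0]}'
python3 -m creep '{"translation":[[0,0,0],[0,0,0],[0,0,0],[0,0,0],[0,0,0]],"yaw":[0,0,0,0,0],"gripper":[100,120,140,160,170]}' 25
```

```text
time_s: 2.12
ee_pos: [0.4829, 0.0144, 0.1148]
eef_rot: [-3.138, 0.0, 1.316]
force: [0.4, -0.5, -0.1]
grip_width: 0.0939
time_s: 2.53
ee_pos: [0.4831, 0.0144, 0.1154]
eef_rot: [-3.139, 0.0, 1.316]
force: [-0.3, -0.6, -0.4]
grip_width: 0.064
```

```bash
python3 -m creep '{"translation":[[-0.5,-1,-4],[-0.5,-1,-4],[-0.5,-1,-4],[-0.5,-1,-4],[-0.5,-1,-4]],"yaw":[0,0,0,0,0],"gripper":[170,180,190,200,210]}' 25
python3 -m creep '{"translation":[[0,0,0],[0,0,0],[0,0,0],[0,0,0],[0,0,0]],"yaw":[0,0,0,0,0],"gripper":[220,230,240,250,255]}' 25
```

```text
time_s: 2.95
ee_pos: [0.4826, 0.0134, 0.1114]
eef_rot: [-3.139, 0.0, 1.316]
force: [-0.4, 0.5, 0.2]
grip_width: 0.0307
time_s: 3.37
ee_pos: [0.4826, 0.0134, 0.1115]
eef_rot: [-3.139, 0.0, 1.316]
force: [-0.1, -0.7, 0.1]
grip_width: 0.0005
```

The fingers closed to nothing, so the grasp slipped or missed. I'll look.

```bash
python3 - <<'E'
from h import *
c=cam('scene','scene2.png');W=c['W']; H,S=c['hsv'][...,0].astype(int),c['hsv'][...,1]
m=((H<8)|(H>172))&(S>110)&(np.hypot(W[...,0]-.482,W[...,1]-.012)<.12)&(W[...,2]>.0)
print(m.sum(),np.nanmin(W[m],0),np.nanmedian(W[m],0),np.nanmax(W[m],0))
t=cv2.imread('pics/scene2.png'); cv2.imwrite('pics/s2c.png',cv2.resize(t[120:240,190:350],(800,600)))
E
```

```text
171 [ 3.85730326e-01 -4.83982670e-02  2.66018087e-04] [0.48015061 0.01597775 0.09406305] [0.56944088 0.07734843 0.48077295]
```

View pics/s2c.png

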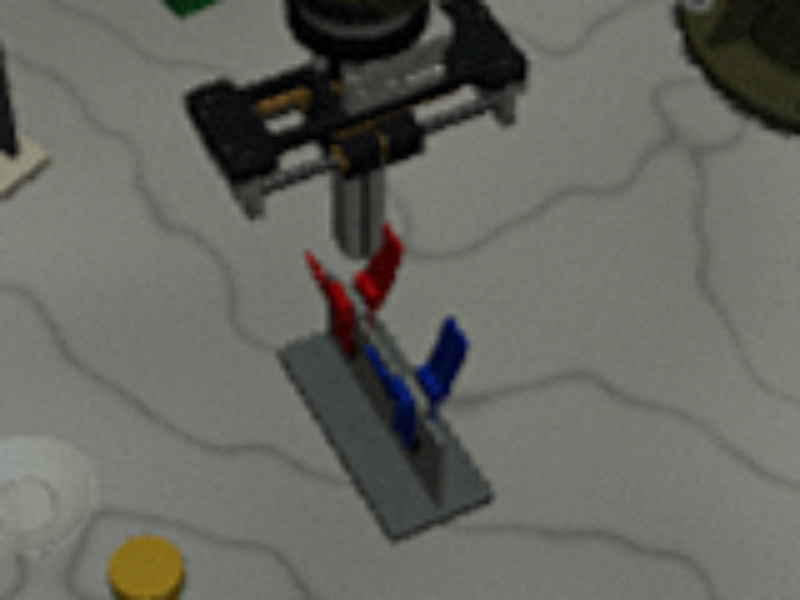

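The clip is untouched. The closed fingers (crop 360,250) stand behind its near tail, on the -y side. I'll check where the fingers really are in the depth image, compared with the clip.

```bash
python3 - <<'E'
from h import *
for n in('scene','top'):
    c=cam(n); W=c['W']; x,y,h=W[...,0],W[...,1],W[...,2]; H,S=c['hsv'][...,0].astype(int),c['hsv'][...,1]
    X=np.array([.4826,.0134,.0925]); p=np.array(c['R'])@X+c['t']; print(n,'tip projects',c['fx']*p[0]/p[2]+c['cx'],c['fy']*p[1]/p[2]+c['cy'],'depth',p[2])
    red=((H<8)|(H>172))&(S>110)&(np.hypot(x-.482,y-.012)<.06)&(h>.05)
    P=W[red]; print('red',len(P),P.min(0).round(3) if len(P) else '',P.max(0).round(3) if len(P) else '')
    if n=='scene':
        for v in range(160,180,2):
            print(v,[(u,*(1000*W[v,u]).round().astype(int),int(S[v,u])) for u in range(252,276,4) if np.isfinite(W[v,u,0])])
E
```

```text
scene tip projects 261.2173270527022 177.11411950606805 depth 1.3490881131183015
red 151 [ 0.456 -0.005  0.05 ] [0.519 0.051 0.345]
160 [(252, np.int64(404), np.int64(-123), np.int64(-2), 15), (256, np.int64(496), np.int64(6), np.int64(172), 19), (260, np.int64(493), np.int64(20), np.int64(182), 15), (264, np.int64(481), np.int64(24), np.int64(177), 16), (268, np.int64(365), np.int64(-86), np.int64(0), 15), (272, np.int64(354), np.int64(-78), np.int64(-1), 15)]
162 [(252, np.int64(411), np.int64(-115), np.int64(0), 17), (256, np.int64(495), np.int64(4), np.int64(161), 25), (260, np.int64(493), np.int64(21), np.int64(174), 15), (264, np.int64(482), np.int64(24), np.int64(168), 15), (268, np.int64(371), np.int64(-79), np.int64(1), 16), (272, np.int64(360), np.int64(-71), np.int64(-1), 15)]
164 [(252, np.int64(418), np.int64(-106), np.int64(3), 15), (256, np.int64(497), np.int64(7), np.int64(156), 16), (260, np.int64(495), np.int64(22), np.int64(168), 22), (264, np.int64(481), np.int64(23), np.int64(158), 12), (268, np.int64(377), np.int64(-72), np.int64(1), 24), (272, np.int64(366), np
[... 1753 characters left out ...]
4(-4), 20), (256, np.int64(493), np.int64(2), np.int64(95), 185), (260, np.int64(476), np.int64(0), np.int64(80), 36), (264, np.int64(472), np.int64(14), np.int64(89), 230), (268, np.int64(412), np.int64(-34), np.int64(0), 93), (272, np.int64(400), np.int64(-28), np.int64(-4), 17)]
178 [(252, np.int64(457), np.int64(-60), np.int64(2), 17), (256, np.int64(506), np.int64(17), np.int64(110), 255), (260, np.int64(483), np.int64(8), np.int64(84), 33), (264, np.int64(479), np.int64(21), np.int64(92), 229), (268, np.int64(417), np.int64(-28), np.int64(-1), 18), (272, np.int64(407), np.int64(-20), np.int64(-2), 11)]
top tip projects 250.1275341572984 202.72161033164664 depth 1.4606138057365055
red 0
```

The depth shows the fingertips ending near z = 0.13, while the reported pose puts them at 0.0925. They closed above or between the tail tops. I'll raise, open, and measure that offset.

```bash
python3 -m creep '{"translation":[[0,0,20],[0,0,40],[0,0,40],[0,0,40],[0,0,40]],"yaw":[0,0,0,0,0],"gripper":[255,0,0,0,0]}' 25
python3 -m creep '{"translation":[[0,0,0],[0,0,0],[0,0,0],[0,0,0]],"yaw":[0,0,0,0],"gripper":[0,0,0,0]}' 25
python3 - <<'E'
from h import *
for n in('scene',):
    c=cam(n,n+'3.png'); W=c['W']; x,y,h=W[...,0],W[...,1],W[...,2]
    m=(np.hypot(x-.4826,y-.0134)<.08)&(h>.136)&(h<.30)
    xa=(x-.4826)*.968-(y-.0134)*.25; ya=(x-.4826)*.25+(y-.0134)*.968
    for lo in np.arange(.136,.28,.008):
        k=m&(h>=lo)&(h<lo+.008)
        for s,nm in((1,'+'),(-1,'-')):
            q=k&(s*xa>0)
            if q.sum()>1: print(round(lo,3),nm,q.sum(),'xa',xa[q].min().round(3),xa[q].max().round(3),'ya',ya[q].min().round(3),ya[q].max().round(3))
o=ctrl.get_obs(); print(o['ee_pos'],o['qpos'],o['grip_width'])
t=cv2.imread('pics/scene3.png'); cv2.imwrite('pics/s3c.png',cv2.resize(t[110:230,190:350],(800,600)))
E
```

```text
time_s: 3.93
ee_pos: [0.4823, 0.0134, 0.1509]
eef_rot: [-3.138, 0.0, 1.316]
force: [-0.5, -0.4, -0.6]
grip_width: 0.0238
time_s: 4.27
ee_pos: [0.4822, 0.0134, 0.1505]
eef_rot: [-3.138, 0.0, 1.316]
force: [-0.3, -0.4, 0.4]
grip_width: 0.0505
0.168 + 2 xa 0.026 0.031 ya 0.007 0.011
0.168 - 10 xa -0.033 -0.023 ya -0.003 0.013
0.176 + 13 xa 0.026 0.038 ya -0.008 0.011
0.176 - 12 xa -0.035 -0.023 ya -0.005 0.012
0.184 + 13 xa 0.027 0.038 ya -0.009 0.013
0.184 - 13 xa -0.037 -0.023 ya -0.006 0.012
0.192 + 16 xa 0.026 0.039 ya -0.005 0.012
0.192 - 14 xa -0.037 -0.022 ya -0.007 0.012
0.2 + 8 xa 0.026 0.039 ya -0.006 0.01
0.2 - 12 xa -0.034 -0.024 ya -0.007 0.013
0.208 + 14 xa 0.026 0.039 ya -0.005 0.013
0.208 - 16 xa -0.035 -0.023 ya -0.005 0.011
0.216 + 12 xa 0.03 0.039 ya -0.004 0.011
0.216 - 15 xa -0.035 -0.023 ya -0.008 0.011
0.224 + 13 xa 0.029 0.04 ya -0.002 0.013
0.224 - 16 xa -0.035 -0.023 ya -0.006 0.012
0.232 + 11 xa 0.029 0.04 ya -0.004 0.011
0.232 - 14 xa -0.035 -0.023 ya -0.007 0.011
0.24 + 6 xa 0.031 0.04 ya -0.004 0.012
0.24 - 12 xa -0.034 -0.024 ya -0.01 0.013
0.248 - 7 xa -0.034 -0.025 ya -0.011 0.01
0.256 - 6 xa -0.031 -0.024 ya -0.011 0.014
0.264 + 8 xa 0.028 0.05 ya 0.002 0.032
0.264 - 12 xa -0.073 -0.026 ya -0.004 0.031
0.272 + 30 xa 0.008 0.069 ya -0.022 0.035
0.272 - 46 xa -0.072 -0.001 ya 0.006 0.038
[0.48223959 0.01341834 0.15058844] [-4.83950639e-02  1.86147414e-01  1.74892959e+00  4.85039909e-04
  1.21012491e+00  2.06016161e-01] 0.0543755062394294
```

View pics/s3c.png

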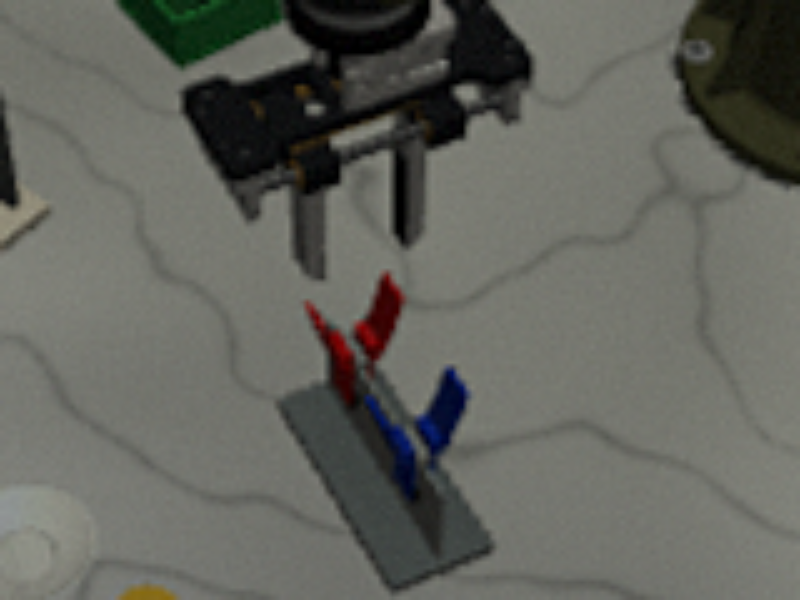

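The fingers are centred over the clip, but the tips measure z≈0.169 with the reported TCP at 0.1505. The gripper body agrees (0.265 − 0.078), so the reported z reads about 38 mm low and true tip z ≈ reported z + 0.019. I'll open fully and descend to an intermediate height for a check.

```bash
python3 -m creep '{"translation":[[0,-1,0],[0,-1,0],[0,-1,-10],[0,-1,-28],[0,-1,-28]],"yaw":[0,0,0,0,0],"gripper":[0,0,0,0,0]}' 25
python3 -m creep '{"translation":[[0,0,0],[0,0,-10],[0,0,-20],[0,0,-20],[0,0,-20]],"yaw":[0,0,0,0,0],"gripper":[0,0,0,0,0]}' 25
python3 - <<'E'
from h import *
c=cam('scene'); W=c['W']; x,y,h=W[...,0],W[...,1],W[...,2]; o=ctrl.get_obs(); e=o['ee_pos']; print(e,o['force'])
xa=(x-e[0])*.968-(y-e[1])*.25; ya=(x-e[0])*.25+(y-e[1])*.968
S=c['hsv'][...,1]
for s in(1,-1):
    m=(abs(s*xa-.054)<.015)&(abs(ya)<.015)&(h>.05)&(h<.2)&(S<90); P=h[m]; print(s,m.sum(),np.percentile(P,[0,3,10]),np.median(xa[m]),np.percentile(ya[m],[5,95]))
E
```

```text
time_s: 4.73
ee_pos: [0.4807, 0.0125, 0.1195]
eef_rot: [-3.134, 0.001, 1.316]
force: [-0.3, 0.3, -1.0]
grip_width: 0.0877
time_s: 5.15
ee_pos: [0.4805, 0.0125, 0.099]
eef_rot: [-3.133, 0.001, 1.316]
force: [0.7, 0.5, 0.8]
grip_width: 0.094
[0.48077168 0.01247355 0.099503  ] [ 0.34523807 -0.77402111 -1.20591812]
1 83 [0.11803527 0.12589453 0.13099722] 0.05800731795032851 [-0.00421544  0.01163561]
-1 110 [0.11640701 0.12078397 0.12659623] -0.04788513233835394 [-0.0031028   0.01220191]
```

The offset holds (tips at 0.118 with 0.0993 reported). I'll go down 26 mm more and pinch.

```bash
python3 -m creep '{"translation":[[1,0,-10],[1,0,-20],[1,0,-26],[1,0,-26],[1,0,-26]],"yaw":[0,0,0,0,0],"gripper":[0,0,0,60,120]}' 25
python3 -m creep '{"translation":[[0,0,0],[0,0,0],[0,0,0],[0,0,0],[0,0,0]],"yaw":[0,0,0,0,0],"gripper":[255,255,255,255,255]}' 25
python3 -m creep '{"translation":[[0,0,0],[0,0,0],[0,0,0],[0,0,0],[0,0,0]],"yaw":[0,0,0,0,0],"gripper":[255,255,255,255,255]}' 25
```

```text
time_s: 5.62
ee_pos: [0.4815, 0.0125, 0.073]
eef_rot: [-3.133, 0.001, 1.316]
force: [0.1, 0.2, 0.0]
grip_width: 0.0843
time_s: 6.03
ee_pos: [0.4819, 0.0125, 0.0736]
eef_rot: [-3.134, 0.001, 1.316]
force: [0.1, 0.1, 10.2]
grip_width: 0.0509
time_s: 6.45
ee_pos: [0.4832, 0.0124, 0.075]
eef_rot: [-3.137, 0.0, 1.316]
force: [0.2, 0.2, 11.5]
grip_width: 0.0278
```

The opening is 27.8 mm, which matches the 28 mm squeezed tails. I'll lift gently.

```bash
python3 -m creep '{"translation":[[0,0,5],[0,0,12],[0,0,25],[0,0,40],[0,0,55]],"yaw":[0,0,0,0,0],"gripper":[255,255,255,255,255]}' 30
python3 -m creep '{"translation":[[0,0,25],[0,0,50],[0,0,65],[0,0,65]],"yaw":[0,0,0,0],"gripper":[255,255,255,255]}' 30
python3 - <<'E'
from h import *
c=cam('scene','scene4.png'); W=c['W']; x,y,h=W[...,0],W[...,1],W[...,2]; H,S=c['hsv'][...,0].astype(int),c['hsv'][...,1]
o=ctrl.get_obs(); e=o['ee_pos']; print(e,o['force'])
xa=(x-e[0])*.968-(y-e[1])*.25; ya=(x-e[0])*.25+(y-e[1])*.968
m=((H<8)|(H>172))&(S>110)&(abs(xa)<.04)&(abs(ya)<.04)&(h>.1)&(h<.3)
print(m.sum(),np.percentile(h[m],[0,5,95,100]),np.percentile(xa[m],[2,98]),np.percentile(ya[m],[2,98]))
t=cv2.imread('pics/scene4.png'); cv2.imwrite('pics/s4c.png',cv2.resize(t[80:230,170:350],(720,600),interpolation=2))
E
```

```text
time_s: 6.87
ee_pos: [0.483, 0.0124, 0.1309]
eef_rot: [-3.137, 0.001, 1.316]
force: [-0.5, -0.2, -0.2]
grip_width: 0.0274
time_s: 7.2
ee_pos: [0.4841, 0.0124, 0.1994]
eef_rot: [3.142, -0.001, 1.316]
force: [0.4, -0.3, -0.2]
grip_width: 0.0278
[0.48338349 0.01239458 0.19725534] [-0.44510809 -1.12513401 -0.43646897]
169 [0.16818025 0.17616257 0.25585702 0.25916011] [-0.01183064  0.01847998] [-0.01022783  0.0125736 ]
```

View pics/s4c.png

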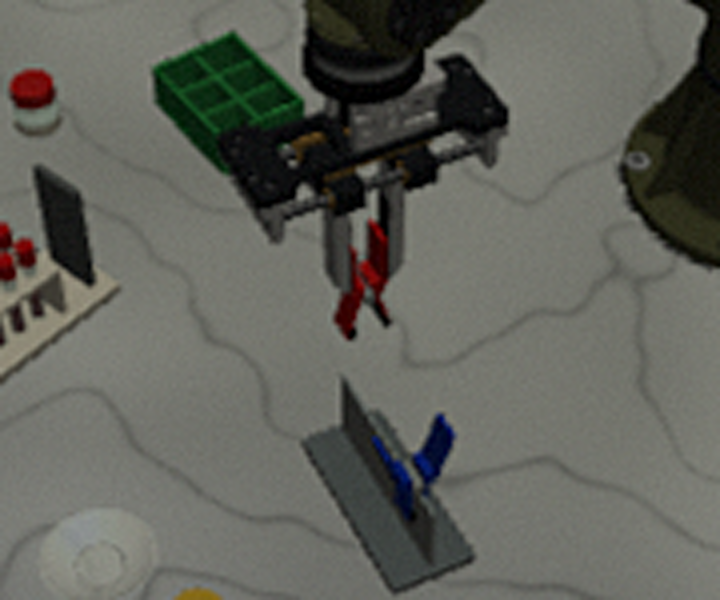

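The clip is held upright and symmetric with its jaws open (crop 345,335 and 385,320), and the blue clip stays on the stand. The lowest red point is at 0.168, about reported z − 0.030. I'll carry it to above the tag at (556, 336) with a yaw change of -0.088.

```bash
python3 -m creep '{"translation":[[6,26,2],[14,62,4],[22,98,6],[30,134,8],[38,170,8]],"yaw":[-0.01,-0.03,-0.05,-0.07,-0.088],"gripper":[255,255,255,255,255]}' 30
python3 -m creep '{"translation":[[8,36,0],[16,72,0],[24,108,0],[30,135,0],[34,152,0]],"yaw":[0,0,0,0,0],"gripper":[255,255,255,255,255]}' 30
python3 -m creep '{"translation":[[0,1,0],[0,1,0]],"yaw":[0,0],"gripper":[255,255]}' 30
```

```text
time_s: 7.67
ee_pos: [0.5211, 0.1841, 0.2042]
eef_rot: [-3.138, 0.001, 1.227]
force: [0.8, -1.1, 0.3]
grip_width: 0.0275
time_s: 8.08
ee_pos: [0.5544, 0.3386, 0.2018]
eef_rot: [-3.136, 0.003, 1.229]
force: [-0.6, -0.8, 0.2]
grip_width: 0.0277
time_s: 8.25
ee_pos: [0.5536, 0.3401, 0.1994]
eef_rot: [-3.134, 0.005, 1.23]
force: [-1.1, -0.2, -0.7]
grip_width: 0.0277
```

```bash
python3 -m creep '{"translation":[[2,-3.5,0],[2,-3.5,0],[2,-3.5,0]],"yaw":[0,0,0],"gripper":[255,255,255]}' 30
cat > chk.py <<'E'
from h import *
import sys
a=np.radians(-19.6); tc=np.array([.5570,.337])
for n in('scene','top'):
    c=cam(n,n+sys.argv[1]+'.png'); W=c['W']; x,y,h=W[...,0],W[...,1],W[...,2]; H,S=c['hsv'][...,0].astype(int),c['hsv'][...,1]
    xa=(x-tc[0])*np.cos(a)+(y-tc[1])*np.sin(a); ya=-(x-tc[0])*np.sin(a)+(y-tc[1])*np.cos(a)
    m=((H<8)|(H>172))&(S>110)&(abs(xa)<.05)&(abs(ya)<.04)&(h>.07)&(h<.3)
    f=lambda v:np.round(1000*np.percentile(v,[0,5,50,95,100])).astype(int)
    if m.sum()>5: print(n,'red',m.sum(),'h',f(h[m]),'xa',f(xa[m]),'ya',f(ya[m]))
    k=(abs(xa)<.015)&(abs(ya)<.035)&(h>.08)&(h<.126)&(S<110)
    if k.sum()>5: print(n,'plate',k.sum(),'h',f(h[k]),'xa',f(xa[k]),'ya',f(ya[k]))
    if n=='scene':
        lo=m&(h<np.percentile(h[m],15)) if m.sum()>5 else m
        print(' low red xa',f(xa[lo]) if lo.sum() else '')
o=ctrl.get_obs(); print(o['ee_pos'],o['eef_rot'],o['force'])
t=cv2.imread('pics/scene%s.png'%sys.argv[1]); cv2.imwrite('pics/c%s.png'%sys.argv[1],cv2.resize(t[180:320,240:380],(600,600),interpolation=2))
E
python3 chk.py 5
```

```text
time_s: 8.5
ee_pos: [0.5558, 0.3353, 0.1993]
eef_rot: [-3.133, 0.006, 1.229]
force: [0.4, 0.1, -0.8]
grip_width: 0.0275
scene red 206 h [169 176 217 254 274] xa [-16 -13  -4  17  27] ya [-15 -10   4   8  10]
scene plate 154 h [ 80  83 108 121 125] xa [-4 -2  3  4  5] ya [-27 -22   3  24  26]
 low red xa [-16 -14  16  19  19]
top plate 18 h [ 82  86 118 124 126] xa [-6 -6 -2  0  1] ya [-26 -25 -21 -10  -6]
[0.55577179 0.33575885 0.19974014] [-3.1338474   0.00516549  1.22919434] [ 0.29784468 -0.48625665 -0.0999851 ]
```

View pics/c5.png

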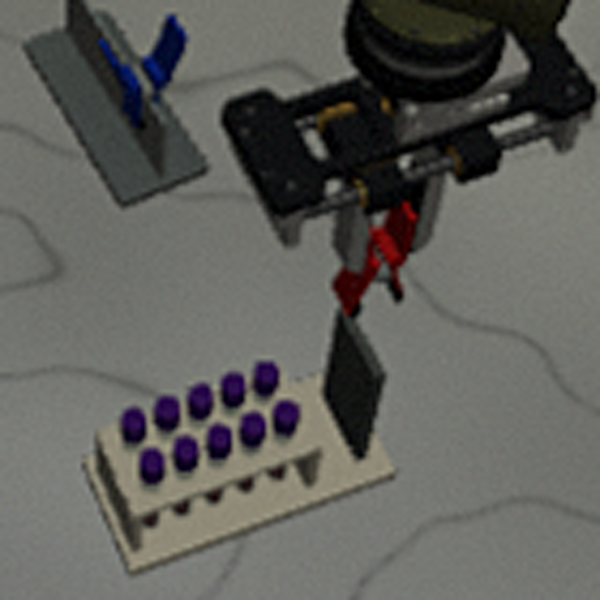

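The clip is centred over the plate to within about 1 mm, with roughly 7 mm clearance each side. I'll descend in stages and watch the force.

```bash
python3 -m creep '{"translation":[[-1,0,-15],[-1,0,-30],[-1,0,-45],[-1,0,-50],[-1,0,-50]],"yaw":[0,0,0,0,0],"gripper":[255,255,255,255,255]}' 30
python3 chk.py 6
```

```text
time_s: 9.02
ee_pos: [0.5544, 0.3352, 0.1487]
eef_rot: [-3.132, 0.007, 1.229]
force: [-0.2, -0.6, -0.3]
grip_width: 0.0279
scene red 182 h [112 122 166 205 285] xa [-18 -14  -5  16  38] ya [-14 -10   3   8  32]
scene plate 98 h [ 83  84 109 122 125] xa [-14  -3   3   5  15] ya [-15  -3  14  24  26]
 low red xa [-18 -13  14  17  17]
top plate 13 h [ 84  89 119 125 126] xa [-5 -5 -1 13 14] ya [-26 -25 -23 -12  -6]
[0.55506721 0.33577354 0.15067296] [-3.1344938   0.00442105  1.22903793] [ 0.52980937 -0.15289487 -0.45791124]
```

```bash
python3 -m creep '{"translation":[[0,0,-8],[0,0,-16],[0,0,-22],[0,0,-25],[0,0,-25]],"yaw":[0,0,0,0,0],"gripper":[255,255,255,255,255]}' 30
python3 chk.py 7
```

```text
time_s: 9.53
ee_pos: [0.5547, 0.3356, 0.1246]
eef_rot: [-3.133, 0.006, 1.229]
force: [-0.0, -0.5, 1.1]
grip_width: 0.0273
scene red 180 h [ 89  98 142 182 261] xa [-17 -14  -4  16  38] ya [-13 -10   3   9  33]
scene plate 90 h [ 81  83 105 123 126] xa [-14  -5   3   8  14] ya [-17  -1  15  25  26]
 low red xa [-14 -13  15  17  18]
top plate 13 h [ 84  87 102 117 121] xa [-5 -5  8 13 14] ya [-25 -25 -16 -10  -9]
[0.55510143 0.33579375 0.12570864] [-3.13444717  0.00442226  1.22897291] [-0.33392467  0.12771584  0.08696544]
```

View pics/c7.png

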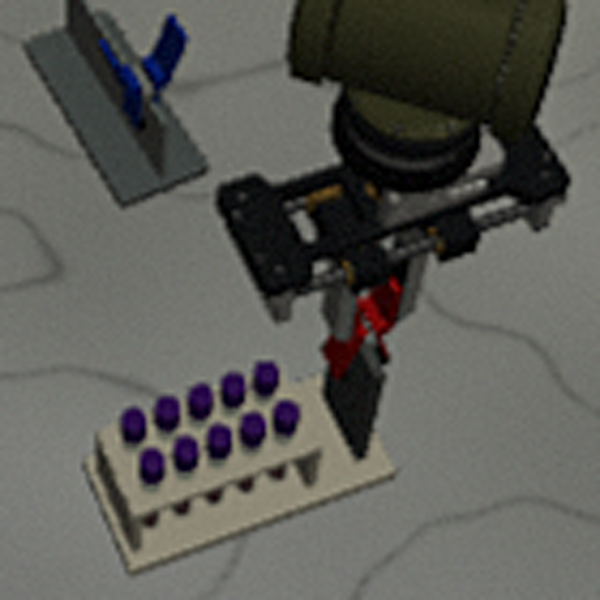

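The jaws stand astride the plate without contact. The rack is unmoved and the clip centred. I'll go down 4 mm more, then ease the gripper open.

```bash
python3 -m creep '{"translation":[[0,0,-2],[0,0,-4],[0,0,-4.5],[0,0,-4.5],[0,0,-4.5]],"yaw":[0,0,0,0,0],"gripper":[255,255,255,255,255]}' 30
python3 -m creep '{"translation":[[0,0,0],[0,0,0],[0,0,0],[0,0,0],[0,0,0]],"yaw":[0,0,0,0,0],"gripper":[175,165,155,145,135]}' 30
python3 -m creep '{"translation":[[0,0,0],[0,0,0],[0,0,0],[0,0,0],[0,0,0]],"yaw":[0,0,0,0,0],"gripper":[120,100,60,30,0]}' 30
python3 -m creep '{"translation":[[0,0,0],[0,0,0],[0,0,0],[0,0,0],[0,0,0]],"yaw":[0,0,0,0,0],"gripper":[0,0,0,0,0]}' 30
```

```text
time_s: 10.05
ee_pos: [0.5551, 0.3358, 0.1212]
eef_rot: [-3.134, 0.004, 1.229]
force: [-0.4, -0.2, -0.4]
grip_width: 0.0276
time_s: 10.47
ee_pos: [0.5551, 0.3358, 0.1213]
eef_rot: [-3.135, 0.004, 1.229]
force: [-0.0, -0.1, -0.9]
grip_width: 0.0432
time_s: 10.88
ee_pos: [0.5551, 0.3358, 0.1213]
eef_rot: [-3.135, 0.004, 1.229]
force: [0.0, -0.5, 0.1]
grip_width: 0.0727
time_s: 11.3
ee_pos: [0.5551, 0.3358, 0.1213]
eef_rot: [-3.135, 0.004, 1.229]
force: [0.1, 0.9, 0.1]
grip_width: 0.0941
```

The gripper is fully open, so I'll go straight up, move clear, and check.

```bash
python3 -m creep '{"translation":[[0,0,10],[0,0,30],[0,0,60],[0,0,95],[0,0,130]],"yaw":[0,0,0,0,0],"gripper":[0,0,0,0,0]}' 30
python3 -m creep '{"translation":[[-20,-20,0],[-45,-45,0],[-70,-70,0],[-95,-95,0],[-115,-115,0]],"yaw":[0,0,0,0,0],"gripper":[0,0,0,0,0]}' 30
python3 -m creep '{"translation":[[-15,-30,0],[-15,-30,0],[-15,-30,0]],"yaw":[0,0,0],"gripper":[0,0,0]}' 30
python3 chk.py 8
```

```text
time_s: 11.72
ee_pos: [0.5548, 0.3356, 0.2535]
eef_rot: [-3.134, 0.004, 1.229]
force: [-0.2, -0.9, -0.3]
grip_width: 0.094
time_s: 12.13
ee_pos: [0.4381, 0.2193, 0.2543]
eef_rot: [-3.135, 0.004, 1.229]
force: [0.9, 0.1, 0.3]
grip_width: 0.0939
time_s: 12.38
ee_pos: [0.423, 0.1886, 0.2558]
eef_rot: [-3.137, 0.002, 1.228]
force: [0.2, 0.8, 0.3]
grip_width: 0.0939
scene red 226 h [ 73 102 145 178 181] xa [-25 -22  -7  23  26] ya [-14 -12   1   9   9]
scene plate 75 h [ 81  82 106 121 125] xa [-4 -3  3  5 10] ya [-24 -14  17  25  26]
 low red xa [-7 -1  9 10 11]
top red 79 h [129 138 148 178 180] xa [-28 -26   2  19  21] ya [-15 -13  -4   5   7]
top plate 30 h [ 83  89 118 124 126] xa [-11 -10  -3   6   7] ya [-25 -25 -15  22  23]
[0.42357243 0.18969429 0.25497169] [-3.13601637e+00  3.08708795e-03  1.22887121e+00] [-0.50276387  0.5463075   0.07214342]
```

View pics/c8.png

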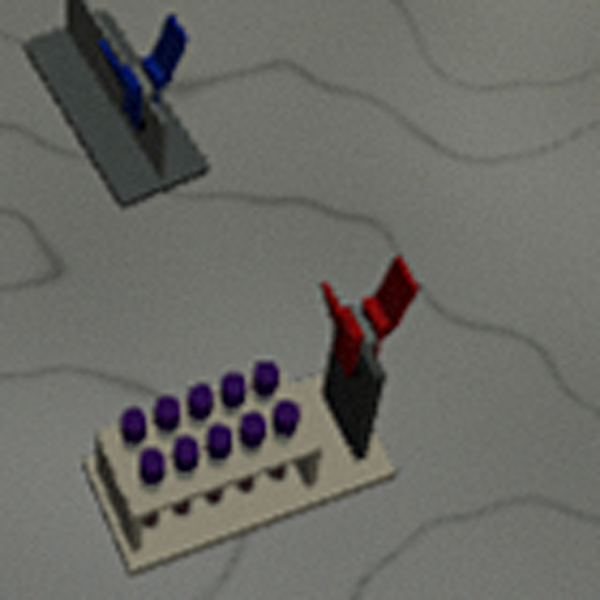

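The clip stands upright on the plate, symmetric (xa ±25 mm), with its tail tops at about 180 mm. That puts the hinge at about 128 mm. The rack is unmoved and the blue clip is still on its stand.

```bash
python3 -c "
from station import ctrl
print(ctrl.hand_in())"
```

```text
the job is handed in; nothing more can be done
None
```

The red clip is on the purple rack's tag plate, gripping by itself, and the job was handed in at about 12.5 s of the 37 s limit.

- **Last checks:** The clip stands upright and centred on the plate, with its tails symmetric and their tops at about 180 mm. That puts the hinge about 8 mm above the plate's 120 mm edge, near the lowest the clip can sit. In the last picture the rack had not moved, the blue clip was still on the stand, and the gripper was open and well clear. I did not re-measure the other bystanders, but the arm never went near them.
- **Forces:** The wrist force I saw never went above about 12 N, and that was while pinching the clip. It stayed near zero when the clip went onto the plate.
- **What failed or disagreed:** The first grasp closed on nothing, above the hinge between the tail tops. The reported tool height read about 38 mm lower than the cameras showed. I checked this against the fingertips and the gripper body, corrected for it, and the second grasp held. The two cameras also differed by about 2–4 mm in position, so I compared readings within one camera for the placing.

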